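Widen the jar gauge by one button hole

TASK

The jar gauge on the worktop is set too narrow for the honey jars: press its spring button in, slide the aluminium sleeve to its wider setting and stop when the button pops out through the sleeve's other hole, so that the sleeve is locked there. Push the sleeve gently by its tab with closed fingers (pinching would force it), feel for the click and push no further. Then let go, and leave the jars and the pen where they are.

Things in the scene. Friction and masses are not known exactly. Their poses are not given: they have to be found in the camera images.
- gauge: The jar gauge: a wooden board 80 x 280 x 12 mm screwed to the worktop, over it a fixed level square steel tube between two end blocks. On the tube slides a square aluminium sleeve. Origin on the worktop under the button. y axis: along the tube, the way the sleeve slides to widen the gauge (robot's left, away from its stop blades); z up.
- sleeve: The aluminium sleeve with its tab and inset steel index plate: 28 mm wide, 128 mm long (from 36 mm on the +y side of this origin to 92 mm on the -y side), its flat top 48 mm above the worktop, the plate's top at 49 mm. Origin at worktop height under its first hole; axes as the gauge's. Forcing it: over 30 N of finger load (a pinch counts), or over 12 N once locked at the other hole.
- push_tab (a point): Centre of the upright tab on the sleeve's top, 26 mm wide across the tube, 10 mm thick along it, 48 to 74 mm above the worktop; axes as the gauge's. At the start it is 18 mm on the +y side of the button, so that its -y face is 13 mm from the centre of the button's hole: a closed pair of fingertips that presses the button also meets this face when it moves along +y, and pushes the sleeve.
- button_top (a point): Top of the spring button, a steel pin 14 mm thick with a hemispherical end, standing out of the fixed tube through a 17 mm hole in the sleeve's 2 mm top wall. Out, its top is 55.5 mm above the worktop, 7.5 mm above the sleeve. It moves only up and down; the sleeve's holes travel over it. Pressed level with the sleeve, it is cammed right under by pushing the sleeve along with about 10 N.
- button (a joint): How far the button is pressed in, m: 0 out, 0.0075 level with the sleeve's top, about 0.0095 under the sleeve's wall, 0.0105 at the bottom. Its spring pushes up with 1.5 N when out and 4 N when level; pressing on beyond level meets the rigid sleeve.
- slide (a joint): Travel of the sleeve along +y, m: about 0 at the start (1.5 mm play either way), 0.064 at the end of its track. The other hole (17 mm, in the inset steel plate on the sleeve, -y of the tab) comes over the button somewhere from 0.038 to 0.060, different each time and not measured. The sleeve drags with about 2 N. At over 40 mm/s the button may miss the hole.
- jar_right_c (a point): Bystander: centre of a small honey jar, 62 mm wide and 71 mm high, standing at the right of the gauge. Leave it.
- jar_behind_c (a point): Bystander: centre of a small honey jar, 62 mm wide and 71 mm high, standing behind the gauge. Leave it.
- pen_c (a point): Bystander: centre of a marking pen, 130 mm long and 12 mm thick, lying behind the gauge to the right. Leave it.

How it is judged:
On the way, in this order (a step that is already met when the one before it is completed fails the run):
1. the button is pressed in at the first hole (value of joint button above 0.0055 m and value of joint slide below 0.008 m), for 0.02 s.
2. the sleeve is under way with the button held down under its wall (value of joint button above 0.007 m and value of joint slide above 0.015 m), for 0.05 s.
At the end, for the whole second after the job is handed in: The sleeve stands at its wider setting (more than 33 mm from its zero) with the button out again through the other hole (pressed in less than 2 mm), at rest (value of joint slide above 0.033 m and value of joint button below 0.002 m and velocity of joint slide between -0.005 and 0.005 m/s); the robot touches nothing.
It fails at once if the sleeve is forced: the fingers load it with more than 30 N (contact force between the fingers and sleeve above 30 N).
It fails at once if the sleeve is shoved on with more than 12 N once the button is out through the other hole (value of joint button below 0.002 m and value of joint slide above 0.03 m and contact force between the fingers and sleeve above 12 N).
It fails at once if a jar or the pen is moved by more than 15 mm (distance of any of jar_right_c, jar_behind_c, pen_c from where it was at the start of the episode above 0.015 m).
It also fails if it takes over 38 s, if anything falls off the work surface, if the arm or the gripper's body presses on something with over 40 N, if the wrist force passes 120 N, or if a joint passes its speed limit or range.

ROBOT

A 6-joint arm with a two-finger parallel gripper is mounted at the origin on a cart in front of the work surface, level with it; the furniture and walls round the work are solid. World frame = base frame: x ahead of the robot, y to its left, z up, the work surface at z = 0. Lengths are in m, angles in rad, forces in N, time in s.
With the tool pointing down it reaches from about 0.3 to 0.85 m from the base axis. Payload 5.4 kg.
Tool frame: the origin (TCP) lies on the centre line of the jaws, within the pads' length; the fingertips stand 14 mm ahead of it and the grasp point (between the pads) lies 5 mm behind it (finger_overhang is the distance from the TCP to the fingertips, in m); z points along the fingers, y is the line along which they close (so a half turn about z gives the same grasp; the last joint's range is limited). The gripper opens to 85 mm and grips with 20 to 120 N. Pads are 22 mm wide; open, the fingers measure 114 mm over their backs; the gripper's body (76 mm by 85 mm) begins 54 mm behind the grasp point. The pads swing forward as they close: fully open they stand 13 mm farther back than shut.
Start: joints at [-1.318, 0.158, 1.597, -0, 1.386, -0.21], TCP at [0.257, -0.515, 0.245] pointing down, gripper open.
Joint ranges: [-2.91, 2.91], [-0.94, 2.29], [0.18, 2.7], [-1.29, 4.43], [0.17, 2.64], [-3, 3]. Speed limits (rad/s): [2.57, 2.57, 3.14, 3.14, 3.14, 3.14].

INTERFACE

Orientations are given as a unit quaternion [w, x, y, z].
In Python, from rig import move_ptp, line_to, move_j, set_gripper, sleep, ik, observe, camera, camera_params, PlanningError, job_done, spot_in, finger_overhang gives the robot as it stands. Calls block until the motion is done:
- move_ptp(position, orientation): joint-space move of the TCP to a pose.
- line_to(position, attitude=None, vel=0.15): straight line of the TCP; attitude=None keeps the orientation; vel is the mean speed in m/s.
- move_j(angles): joint-space move.
- set_gripper(opening, effort=None): opening from 0.0 (shut) to 1.0 (fully open); effort is the grip in N (None keeps the last); returns when the fingers have stopped.
- sleep(seconds).
- ik(position, orientation): joint angles nearest the present ones, or None.
- observe(): the state.
- camera(name): name is "scene" or "top" or "wrist"; returns (picture, depth): 384x512x3 uint8, red, green, blue; 384x512 float32, m along the optical axis (not along the pixel's ray), 0 where there is no reading.
- camera_params(name): a dict with "vertical_fov" (degrees; the focal length in pixels is half the picture's height over the tangent of half this angle, whatever the lens; pixels are square), "cx", "cy" (the principal point, pixels), "R" (3x3) and "t" (3): a world point X has camera coordinates R X + t. Camera axes: x right, y down, z forward; pixel columns grow to the right and rows downward; lengths in m; the calibration is good to about 2 mm. A picture is of the moment at which its call begins: read the wrist's pose just before it. camera_params takes no time and is no camera call; for the wrist camera it gives the pose at the moment of the call.
A pose or a line that the arm cannot do raises PlanningError and nothing moves.
- job_done(): hands the job in; it is judged then, once.
Trained networks look in the newest picture that a camera, given by its name, has taken for a name from the list of things; names that differ only in an ending like _2 or _b are one class to them, and where a whole thing is asked for, a point or a joint stands for the part that bears it (a point fixed in the world has none). Each returns a list of dicts, best first, with "confidence" (0 to 1); they miss things now and then, are a little off and sometimes report something else, mostly with a low value. They report only what shows in the picture. A call takes as long as a camera call.
- spot_in(query, camera): "point" ([x, y, z] in m, in world coordinates, good to about 4 mm: the middle of the surface that is visible of it).
The state is a dict: "time": time; "q": joint angles; "joint_velocities": joint speeds; "effort": joint torques, N m; "tcp_pos": TCP position; "tcp_rot": TCP orientation; "contact_force": force on the tool from outside, world axes, zero at the start; "moment": the same for the moment, N m; "gripper_width": opening from 0.0 (shut) to 1.0 (fully open); "finger_force": force on a finger pad.
Only numpy, scipy, OpenCV 4.12 (cv2) and the standard library are available. Lean on these libraries where they do the work, as an engineer would, in place of code of your own. Each camera call takes 0.05 s, during which the arm holds its last target. There are 200 camera calls.

## Working session

There is one attempt and no reset: what is moved stays moved. The work goes in short steps, each a Python script; the robot and the scene stay as the last script left them, time stands still between calls to the robot, and variables do not carry over. Pictures are saved under pics/ and viewed, at most 10 in all, crops included, and the job is handed in when it is done.

```bash
mkdir -p pics; ls; python3 - <<'E'
from rig import *
import cv2,numpy as np
o=observe();print(o['time'],o['tcp_rot'],finger_overhang,o['contact_force'])
ims=[]
for c in ("top","scene"):
    p,d=camera(c);ims.append(p)
    for n in ("button_top","push_tab","sleeve","gauge","jar_right_c","pen_c"):
        r=spot_in(n,c);print(c,n,[(np.round(a['point'],4),round(a['confidence'],2)) for a in r[:2]])
im=np.hstack(ims);im=cv2.resize(im,(800,300))
cv2.imwrite("pics/a.png",im[:,:,::-1]);cv2.imwrite("pics/top.png",ims[0][:,:,::-1])
print(observe()['time'])
E
```

```text
pics
0.0 [-9.67101439e-04  9.73340877e-01  2.29361289e-01 -1.92464665e-05] 0.014 [-0.49315704 -0.17786477  0.24265531]
top button_top []
top push_tab [(array([ 0.4814, -0.1044,  0.0503]), 0.87)]
top sleeve [(array([ 0.4793, -0.1039,  0.0534]), 0.73), (array([ 0.4848, -0.3255,  0.0765]), 0.6)]
top gauge [(array([ 0.4771, -0.0785,  0.0113]), 0.8)]
top jar_right_c [(array([ 0.488 , -0.3243,  0.0743]), 0.75)]
top pen_c [(array([ 0.6111, -0.2137,  0.0074]), 0.58)]
scene button_top []
scene push_tab [(array([ 0.4736, -0.1148,  0.0486]), 0.7)]
scene sleeve [(array([ 0.474 , -0.1135,  0.0474]), 0.84)]
scene gauge [(array([ 0.4699, -0.0981,  0.0139]), 0.74), (array([ 0.4793, -0.338 ,  0.0697]), 0.61)]
scene jar_right_c [(array([ 0.48  , -0.3355,  0.0708]), 0.56)]
scene pen_c [(array([ 0.6116, -0.2017,  0.0068]), 0.72)]
0.7
```

View pics/a.png

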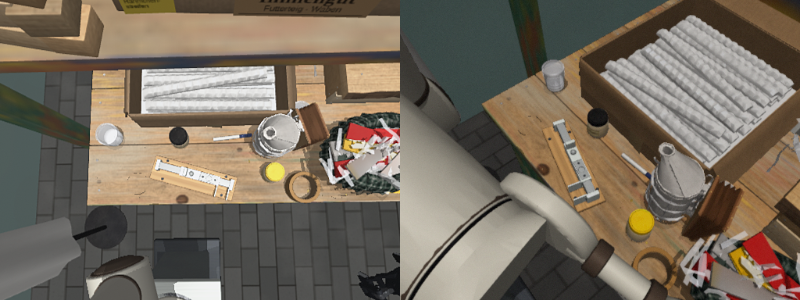

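The top picture shows the gauge at about (195,178) in the half-size image, tilted by about 17°. The jar and kettle are to its right. I'll go above it with the fingers shut.

```bash
cat > h.py <<'E'
from rig import *
import cv2,numpy as np
def quat(deg): # tool down, tool x at heading deg in world
    a=np.radians(deg)/2; return [0,np.cos(a),np.sin(a),0]
def ray(c,P,u,v,z):
    f=192/np.tan(np.radians(P['vertical_fov'])/2)
    R=np.array(P['R']);t=np.array(P['t']);C=-R.T@t
    d=R.T@np.array([(u-P['cx'])/f,(v-P['cy'])/f,1]);return C+d*(z-C[2])/d[2]
E
python3 - <<'E'
from h import *
import json
for d in (73,-107): print(d,ik([.47,-.12,.2],quat(d)))
d=73 if ik([.47,-.12,.2],quat(73)) is not None else -107
move_ptp([.47,-.12,.2],quat(d)); set_gripper(0.0,20)
P=camera_params("wrist");p,dep=camera("wrist")
np.savez("w1.npz",p=p,d=dep,**P)
for n in ("button_top","push_tab","sleeve","gauge"):
    print(n,[(np.round(a['point'],4),round(a['confidence'],2)) for a in spot_in(n,"wrist")[:2]])
cv2.imwrite("pics/w1.png",p[:,:,::-1])
o=observe();print(o['time'],o['q'],o['tcp_pos'],o['contact_force'],-np.array(P['R']).T@P['t'],o['gripper_width'])
E
```

```text
73 [-4.99744483e-01 -3.77978568e-02  1.89422112e+00 -4.44089210e-16
  1.28516939e+00 -2.03038510e-01]
-107 [-4.99744483e-01 -3.77978568e-02  1.89422112e+00 -4.44089210e-16
  1.28516939e+00  2.93855414e+00]
button_top [(array([ 0.4875, -0.0753,  0.0521]), 0.54)]
push_tab [(array([ 0.4777, -0.1045,  0.0462]), 0.71)]
sleeve [(array([ 0.4778, -0.1052,  0.0485]), 0.93)]
gauge [(array([ 0.4776, -0.0667,  0.0086]), 0.74)]
3.3667 [-4.99721000e-01 -3.78148262e-02  1.89424612e+00 -9.86280266e-06
  1.28519277e+00 -2.03032907e-01] [ 0.46998637 -0.11998313  0.19999586] [-0.29111892 -0.3356769   0.07494617] [ 0.4894938  -0.0555601   0.33008036] 0.0033199171815543648
```

View pics/w1.png

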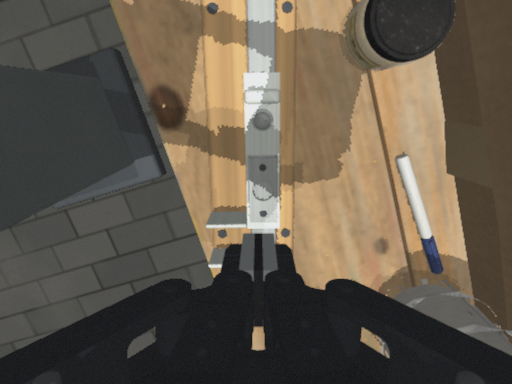

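The wrist view shows the button at about (262,120), the tab at about (262,97) and the other hole's ring at (262,190). The sleeve runs almost straight along the image columns. I'll fit the axis from depth.

```bash
python3 - <<'E'
from h import *
W=np.load("w1.npz");P={k:W[k] for k in('vertical_fov','cx','cy','R','t')};d=W['d'];p=W['p']
f=192/np.tan(np.radians(P['vertical_fov'])/2)
v,u=np.mgrid[:384,:512]
c=np.stack([(u-P['cx'])/f*d,(v-P['cy'])/f*d,d],-1)
X=(c-P['t'])@P['R']
roi=(d>0)&(u>225)&(u<300)&(v>60)&(v<228)
m=roi&(abs(X[...,2]-.048)<.004)
pts=X[m][:,:2].astype(np.float32)
(ctr,size,ang)=cv2.minAreaRect(pts*1000)
print(ctr,size,ang, np.median(X[m][:,2]))
vx,vy,x0,y0=cv2.fitLine(pts,cv2.DIST_HUBER,0,.001,.001).ravel();print(np.degrees(np.arctan2(vy,vx)),x0,y0)
for lo,hi in((.051,.060),(.065,.08)):
    k=roi&(X[...,2]>lo)&(X[...,2]<hi);q=X[k]
    print(lo,k.sum(),q.mean(0),q.min(0),q.max(0),u[k].mean(),v[k].mean())
print(ray(0,P,262,120,.053))
g=cv2.resize(p[60:240,200:320],None,fx=5,fy=3.3,interpolation=cv2.INTER_CUBIC)
g=cv2.resize(p[70:230,210:310],None,fx=3.7,fy=3.7,interpolation=cv2.INTER_CUBIC)
cv2.imwrite("pics/w1c.png",g[:,:,::-1])
E
```

```text
(472.9924621582031, -91.85978698730469) (136.53515625, 45.25868225097656) 73.18030548095703 0.0496953011251945
72.65459 0.47971132 -0.09634258
0.051 748 [ 0.47647935 -0.10641057  0.05254507] [ 0.43241824 -0.1580792   0.05100033] [ 0.50582498 -0.03634263  0.05886906] 260.7312834224599 164.52005347593584
0.065 494 [ 0.49266945 -0.05442391  0.07519436] [ 0.47971958 -0.06201153  0.07266518] [ 0.50548707 -0.04694425  0.07743026] 261.497975708502 96.46963562753037
[ 0.48815889 -0.07151387  0.053     ]
```

View pics/w1c.png

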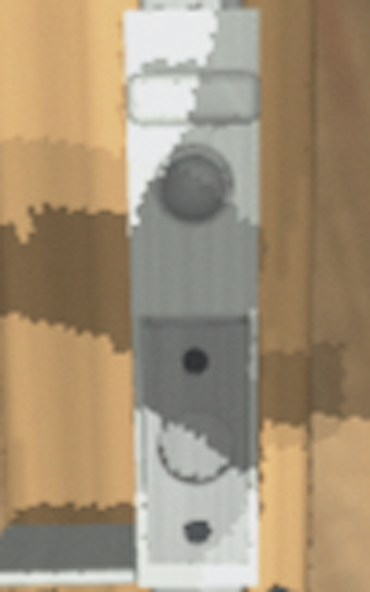

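```bash
cat >> h.py <<'E'
H=73.; A=np.array([np.cos(np.radians(H)),np.sin(np.radians(H)),0]); N=np.array([A[1],-A[0],0])
B=np.array([.4878,-.0716,0])
def at(s,z,vel=.03): line_to(B+A*s+[0,0,z+.014],vel=vel)   # s along tube from button, z fingertip height
def st(b=0):
    o=observe();F=np.array(o['contact_force'])-b
    return o['time'],(np.array(o['tcp_pos'])-B)@A,o['tcp_pos'][2]-.014,F@A,F@N,F[2]
E
python3 - <<'E'
from h import *
s=-.0015
move_ptp(B+A*s+[0,0,.085+.014],quat(H)); at(s,.062,.08); sleep(.1)
b=np.array(observe()['contact_force']);np.save('b.npy',b);print(np.round(st(b),4))
for z in (.056,.054,.052,.050,.049,.0485,.048,.0475,.047,.0465):
    at(s,z); r=st(b);print(np.round(r,4))
    if r[5]>9: break
E
```

```text
[ 4.4333e+00 -1.7000e-03  6.2700e-02  0.0000e+00  0.0000e+00  0.0000e+00]
[ 4.7833e+00 -1.4000e-03  5.5800e-02  1.3531e+00  8.5200e-02 -1.3710e+00]
[ 5.0333e+00 -1.5000e-03  5.4200e-02  7.1330e-01  2.5040e-01  2.7730e-01]
[ 5.2833e+00 -1.5000e-03  5.2100e-02  4.3240e-01  2.0320e-01  2.4040e-01]
[ 5.5333e+00 -1.5000e-03  5.0100e-02  4.4300e-01  3.5330e-01  1.9678e+00]
[ 5.7833e+00 -1.5000e-03  4.9100e-02  9.8810e-01  1.6250e-01  2.2666e+00]
[ 6.0333e+00 -1.5000e-03  4.8600e-02  9.0300e-01  4.6300e-01  1.8510e+00]
[ 6.2833e+00 -1.5000e-03  4.8100e-02  2.4420e-01  5.1910e-01  1.9749e+00]
[ 6.5333e+00 -1.5000e-03  4.7800e-02 -1.1410e-01 -1.5710e-01  4.4908e+00]
[ 6.7833e+00 -1.5000e-03  4.7600e-02  5.4010e-01 -8.2740e-01  7.3962e+00]
[ 7.0333e+00 -1.4000e-03  4.7200e-02  1.2801e+00 -7.8820e-01  6.4790e+00]
```

```bash
python3 - <<'E'
from h import *
b=np.load('b.npy');s=-.0015
while s<.014:
    s+=.001; at(s,.0465); r=st(b);print(np.round(r,4))
    if abs(r[3])>16 or np.linalg.norm(r[3:])>20: break
E
```

```text
[ 7.2833e+00 -1.0000e-03  4.7200e-02 -2.0681e+00  8.0800e-02  6.8672e+00]
[ 7.5333e+00 -3.0000e-04  4.7200e-02 -3.3783e+00 -1.0847e+00  6.9722e+00]
[ 7.7833e+00  6.0000e-04  4.7200e-02 -2.8254e+00 -5.4350e-01  7.1843e+00]
[ 8.0333e+00  1.6000e-03  4.7200e-02 -3.4491e+00 -9.5210e-01  5.9317e+00]
[ 8.2833e+00  2.6000e-03  4.7100e-02 -3.2610e+00 -5.7600e-01  6.7145e+00]
[ 8.5333e+00  3.6000e-03  4.7200e-02 -3.6993e+00 -3.3460e-01  6.7334e+00]
[ 8.7833e+00  4.5000e-03  4.7100e-02 -3.3742e+00 -8.6740e-01  6.5226e+00]
[ 9.0333e+00  5.4000e-03  4.7000e-02 -4.0098e+00 -4.9660e-01  6.0007e+00]
[ 9.2833e+00  6.6000e-03  4.7000e-02 -2.7595e+00  1.3910e-01  5.4493e+00]
[ 9.5333e+00  7.9000e-03  4.7000e-02 -1.8639e+00 -4.9510e-01  4.9822e+00]
[ 9.7833e+00  8.8000e-03  4.7000e-02 -3.3326e+00 -7.0400e-02  5.7620e+00]
[ 1.00333e+01  9.90000e-03  4.70000e-02 -1.95960e+00 -1.24750e+00
  6.38060e+00]
[10.2833  0.0108  0.047  -2.1675 -1.1529  6.4215]
[10.5333  0.0119  0.047  -2.8174 -1.0274  5.4286]
[10.7833  0.0129  0.047  -2.0957 -0.3366  6.7608]
[11.0333  0.0138  0.047  -2.0059  0.5072  6.122 ]
```

```bash
python3 - <<'E'
from h import *
b=np.load('b.npy');s=.0145
at(s,.0505); sleep(.1); print(np.round(st(b),4))
while s<.034:
    s+=.002; at(s,.0505); r=st(b);print(np.round(r,4),round(1e3*(s-r[1]),2))
    if abs(r[3])>9: break
while s<.0655 and abs(r[3])<9:
    s+=.0007; at(s,.0505); r=st(b)
    print(round(s,4),np.round([r[0],r[1],r[3],r[5]],4),round(1e3*(s-r[1]),2))
    if r[3]<-5:
        sleep(.05); f=[]
        for _ in range(4): f.append(st(b)[3]); sleep(.02)
        print('check',np.round(f,2))
        if np.mean(f)<-4.8: break
E
```

```text
[11.4167  0.0146  0.0499 -0.0666  0.5132 -1.6631]
[11.6667  0.0167  0.0503  0.4709  0.4019 -1.5324] -0.2
[11.9167  0.0185  0.0504 -2.1026 -0.1182 -1.7366] -0.04
[12.1667  0.0207  0.0504 -1.5631 -0.7845 -2.7328] -0.15
[12.4167  0.0227  0.0504 -0.9589 -0.3217 -1.6015] -0.23
[12.6667  0.0248  0.0505 -0.6784 -0.3806 -1.9552] -0.3
[12.9167  0.0268  0.0505 -0.4664 -0.8814 -1.2506] -0.28
[ 1.31667e+01  2.89000e-02  5.07000e-02  3.29400e-01  7.80000e-03
 -7.51200e-01] -0.42
[13.4167  0.0307  0.0507 -0.2856  0.3162 -1.4628] -0.2
[13.6667  0.0326  0.0507 -1.0029  0.27   -0.6706] -0.14
[13.9167  0.0347  0.0506 -0.8975  0.5084 -0.2826] -0.22
0.0352 [14.1667  0.0352 -2.387   0.3867] 0.04
0.0359 [14.4167  0.0359 -2.6786 -0.2598] 0.04
0.0366 [14.6667  0.0366 -3.0941  0.3225] -0.04
0.0373 [14.9167  0.0374 -1.6682  0.1762] -0.09
0.038 [15.1667  0.0381 -2.6601  1.5172] -0.13
0.0387 [15.4167  0.0388 -3.955  -0.1251] -0.09
0.0394 [15.6667  0.0395 -2.8479  0.2141] -0.14
0.0401 [15.9167  0.0402 -3.1676  0.2732] -0.08
0.0408 [16.1667  0.0409 -2.9763  0.7459] -0.06
0.0415 [16.4167  0.0416 -2.4209  1.0253] -
[... 644 characters left out ...]
9 -1.5038] -0.22
0.052 [20.1667  0.0522 -0.7325 -0.7406] -0.17
0.0527 [20.4167  0.0529  0.2631 -1.8164] -0.22
0.0534 [20.6667  0.0536  0.1618 -1.1204] -0.17
0.0541 [20.9167  0.0542  0.3504 -1.101 ] -0.07
0.0548 [21.1667  0.0548 -0.5516 -1.2411] -0.04
0.0555 [21.4167  0.0555  0.6402 -1.0436] -0.02
0.0562 [21.6667  0.0562 -0.3089 -1.8608] -0.04
0.0569 [21.9167  0.0569 -0.6171 -1.2918] -0.04
0.0576 [22.1667  0.0575 -0.2192 -1.2474] 0.09
0.0583 [22.4167  0.0583 -1.1616 -0.7577] 0.02
0.059 [22.6667  0.0591 -0.5835 -0.7724] -0.06
0.0597 [22.9167  0.0598 -1.0807 -0.9202] -0.08
0.0604 [23.1667  0.0603 -1.7863 -0.4556] 0.05
0.0611 [23.4167  0.0607 -5.4603 -0.1796] 0.41
check [-5.41 -5.04 -4.51 -5.28]
```

The force and the lag both rose at s ≈ 61 mm, close to where the picture put the other hole. I'll back off, lift and look.

```bash
python3 - <<'E'
from h import *
at(.055,.0505,.04); at(.055,.085,.08); line_to(B+A*-.045+N*0+[0,0,.2],vel=.15)
P=camera_params("wrist");d0=camera("wrist");p,d=d0
f=192/np.tan(np.radians(P['vertical_fov'])/2);v,u=np.mgrid[:384,:512]
X=(np.stack([(u-P['cx'])/f*d,(v-P['cy'])/f*d,d],-1)-P['t'])@np.array(P['R'])
roi=(d>0)&(abs((X-B)@N)<.009)
a=(X-B)@A
for s in np.arange(-.02,.1,.003):
    k=roi&(abs(a-s)<.0015);print(round(s,3),k.sum(),np.round(np.percentile(X[k][:,2],[50,95]),4) if k.any() else '')
g=cv2.resize(p[0:240,180:340],None,fx=2.5,fy=2.5,interpolation=cv2.INTER_CUBIC)
cv2.imwrite("pics/e.png",g[:,:,::-1]);print(observe()['time'])
E
```

```text
-0.02 78 [0.0508 0.0521]
-0.017 92 [0.0507 0.0517]
-0.014 86 [0.0506 0.0515]
-0.011 74 [0.0505 0.0517]
-0.008 91 [0.0506 0.0527]
-0.005 80 [0.0518 0.0562]
-0.002 88 [0.0548 0.0573]
0.001 92 [0.0546 0.0575]
0.004 93 [0.0523 0.056 ]
0.007 87 [0.0473 0.0518]
0.01 86 [0.0504 0.0516]
0.013 92 [0.0505 0.0517]
0.016 92 [0.0505 0.0514]
0.019 91 [0.0508 0.0519]
0.022 92 [0.0509 0.052 ]
0.025 91 [0.0505 0.0516]
0.028 91 [0.0503 0.0517]
0.031 92 [0.0484 0.0506]
0.034 92 [0.0496 0.0505]
0.037 92 [0.0495 0.0504]
0.04 92 [0.0494 0.0506]
0.043 91 [0.0497 0.0509]
0.046 100 [0.0496 0.051 ]
0.049 108 [0.0495 0.0506]
0.052 85 [0.0486 0.0504]
0.055 100 [0.047  0.0497]
0.058 102 [0.0465 0.0499]
0.061 97 [0.0467 0.0494]
0.064 106 [0.047  0.0503]
0.067 111 [0.049  0.0503]
0.07 109 [0.0495 0.0507]
0.073 310 [0.0684 0.0759]
0.076 138 [0.0756 0.0768]
0.079 125 [0.0754 0.0767]
0.082 48 [0.0748 0.0758]
0.085 0 
0.088 76 [0.0498 0.0509]
0.091 112 [0.0495 0.0506]
0.094 30 [0.0492 0.0507]
0.097 0 
25.5667
```

View pics/e.png

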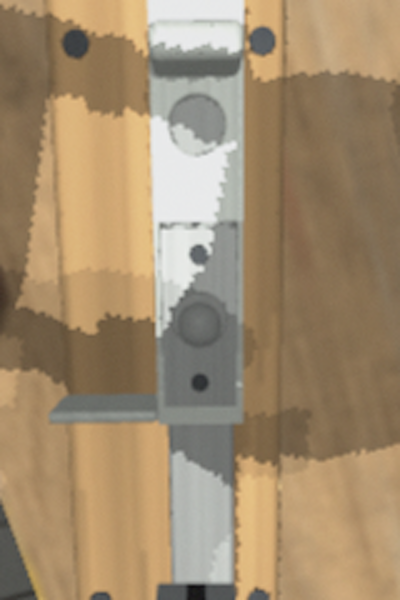

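The button (crop pixel 200,320) stands out through the plate's hole. Its top is at about 55 mm once the depth bias is taken off, and the first hole (195,125) is empty.

```bash
python3 -c "
from rig import *
print(job_done(),observe()['time'])"
```

```text
the job is handed in; nothing more can be done
the job is handed in; nothing more can be done
```

The sleeve is at its wider setting, about 59 mm along, with the button out through the other hole; I let go and handed the job in without a verdict coming back, and I did not re-check the jars and pen afterwards.

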